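# Hang the thimble case on the sprung display hook

### The job

Hang the walnut thimble case on the snap hook of the swan-neck stand: press the top of its bail down through the sprung gate until the gate snaps shut behind it, then check the catch with a gentle upward tug of about half a kilo against the shut gate, and let the case down to hang freely in the hook. The brass is thin and bends easily, so never press, pull or bump the stand hard (stay well under a kilo and a half), and leave the thimbles, darning egg and ring box where they stand.

Things in the scene. Friction and masses are not known exactly. Their poses are not given: they have to be found in the camera images.
- bail_bar (a point): Top middle of the thimble case's bail, on the axis of its 6 mm brass bar. The case is one rigid piece (0.10 to 0.18 kg): a turned walnut barrel with a fixed upright U-shaped bail on top. This point is 100 mm above the case's underside and 54 mm above the barrel's top. Axes: z up along the case, y along the bail's width, x through the loop.
- bail_grip (a point): Point inside the bail's loop, 18 mm below bail_bar, same axes: the height to grip the bail from above across its width, along y. The bail is 46 mm wide outside, 34 mm inside, 51 mm open height: a half round at the top (20 mm radius to the bar's axis) on two straight legs of 6 mm round bar.
- case_centre (a point): Centre of the walnut barrel of the thimble case, half-way up: 23 mm above its flat underside, 77 mm straight below bail_bar, same axes. The barrel is 47 mm across and 46 mm tall and stands upright on the shelf.
- stand: Fixed brass stand on the frosted shelf (shelf top 12 mm above the work surface). Origin: centre of the underside of its round walnut base, 116 mm across, 18 thick. z up; hook faces -x. At x = +27 mm a tube holds a 9 mm rod, clamped by hand at any height: the hook's height varies by 6 mm up or down and is not measured; find it by feel. The rod bends over into a level neck along y = 0 to the hook.
- hook_line (a point): Point on the stand (same axes) at x = -22, y = 0, z = 135 mm from its origin: where the bar's axis rests in the bottom of the hook's bow if the rod is at mid height; the true place is up to 6 mm above or below. The hook is an upward-open J of 7 mm round bar in the x-z plane: back leg 11.5 mm to +x of here, nose 11.5 mm to -x (axes). Bow's outside bottom 10 mm below the bar's axis.
- nose_line (a point): Point on the stand, 11.5 mm to -x of hook_line and 20.5 mm above it: top of the hook's rounded nose at mid height (true place up to 6 mm above or below). To thread the bail, lay its width along y and come from -x: the bar passes over the nose, the barrel under the bow, 33.5 mm bar height over hook_line clearing both; then down between nose and back leg. Highest point of the hook: 7 mm above the nose.
- gate (a joint): Sprung gate (rad), 0 shut to 1.05 open: a steel flap 17 mm long, 8 wide, 3 thick, from a pin at the back leg's top sloping 32 deg down to the nose's inside. The bar pressing from above swings it inwards (4 to 10 N); it snaps shut once the bar is below its free end, 3 to 8 mm above the bow. The bar, pulled up, meets the shut gate 11 to 15 mm above its rest; it is rigid that way (about 10 N per mm).
- pewter_thimble_centre (a point): Pewter thimble with a dimpled crown, 21 mm across and 25 mm tall, standing on its mouth; point at half height. Not to be moved.
- porcelain_thimble_centre (a point): White porcelain thimble with blue cornflowers, 21 mm across and 25 mm tall; point at half height. Not to be moved.
- egg_centre (a point): Brass darning egg on a small foot, 45 mm across and 70 mm tall; point at half height. Not to be moved.
- box_centre (a point): Shut walnut ring box, 56 x 56 x 42 mm; point at half height. Not to be moved.
Things that resemble listed ones, but are neither listed nor needed, are in the scene too. What is shaped like the part that bears bail_bar but orange is not meant.

How it is judged:
On the way, in this order (a step that is already met when the one before it is completed fails the run):
1. The bail is through the hook and the gate has snapped shut behind it (value of joint gate below 0.12 rad and x of bail_bar in the frame of hook_line between -0.009 and 0.009 m and y of bail_bar in the frame of hook_line between -0.015 and 0.015 m and z of bail_bar in the frame of hook_line between -0.01 and 0.015 m), for 0.1 s.
2. The bail is tugged up against the shut gate with at least 3 N (contact force between case and gate above 3 N and value of joint gate below 0.12 rad), for 0.1 s.
At the end, for the whole second after the job is handed in: The case hangs released in the hook's bow behind the shut gate (under 0.12 rad): bail_bar within 8 mm of hook_line along x, 10 mm along y and 10 mm in height, the case upright within 0.25 rad and at rest (under 0.05 m/s) (value of joint gate below 0.12 rad and x of bail_bar in the frame of hook_line between -0.008 and 0.008 m and y of bail_bar in the frame of hook_line between -0.01 and 0.01 m and z of bail_bar in the frame of hook_line between -0.01 and 0.01 m and angle between case_centre's own z axis and vertical below 0.25 rad and linear speed of case below 0.05 m/s); the robot touches nothing.
It fails at once if The stand, hook or gate is loaded with more than 15 N by the case or the robot (contact force between stand and anything else above 15 N).
It fails at once if The pewter thimble is moved more than 20 mm (distance of pewter_thimble_centre from where it was at the start of the episode above 0.02 m).
It fails at once if The porcelain thimble is moved more than 20 mm (distance of porcelain_thimble_centre from where it was at the start of the episode above 0.02 m).
It fails at once if The darning egg is moved more than 20 mm (distance of egg_centre from where it was at the start of the episode above 0.02 m).
It fails at once if The ring box is moved more than 20 mm (distance of box_centre from where it was at the start of the episode above 0.02 m).
It also fails if it takes over 72 s, if anything falls off the work surface, if the arm or the gripper's body presses on something with over 40 N, if the wrist force passes 120 N, or if a joint passes its speed limit or range.

### The arm

A 7-joint arm with a two-finger parallel gripper is mounted at the origin on the work surface. World frame = base frame: x ahead of the robot, y to its left, z up, the work surface at z = 0. Lengths are in m, angles in rad, forces in N, time in s.
With the tool pointing down it reaches from about 0.4 to 0.85 m from the base axis. Payload 6.9 kg.
Tool frame: the origin (TCP) lies midway between the tips of the shut fingers; the grasp point (between the pads) lies behind it (ctrl.pinch_z is the z of the grasp point in the tool frame, in m); z points along the fingers, y is the direction in which the jaws open and shut (so a half turn about z gives the same grasp; the last joint's range is limited). The gripper opens to 85 mm and grips with 20 to 120 N. Pads are 22 mm wide; open, the fingers measure 114 mm over their backs; the gripper's body (76 mm by 85 mm) begins 54 mm behind the grasp point. The pads swing forward as they close: fully open they stand 13 mm farther back than shut.
Start: joints at [-1.048, 0.507, -0.238, 1.5, 0.126, 1.149, -0.155], TCP at [0.253, 0.571, 0.231] pointing down, gripper open.
Joint ranges: [-3.08, 3.08], [-0.24, 2.05], [-1.43, 1.35], [0, 2.5], [-1.52, 4.66], [0.17, 1.96], [-2.89, 2.89]. Speed limits (rad/s): [2.39, 2.39, 3.14, 3.14, 3.14, 3.14, 3.14].

### API

Orientations are given as a unit quaternion [w, x, y, z].
In Python, from station import ctrl, get_state, vision, ticket, models gives the robot as it stands. Calls block until the motion is done:
- ctrl.movep(position, orientation): joint-space move of the TCP to a pose.
- ctrl.movel(position, frame=None, max_speed=0.15): straight line of the TCP; frame=None keeps the orientation; max_speed is the mean speed in m/s.
- ctrl.set_joints(angles): joint-space move.
- ctrl.ungrasp() and ctrl.close_gripper(force=None): open the fingers fully, or close them until they stop; force is the grip in N (None keeps the last).
- ctrl.pause(seconds).
- ctrl.ik(position, orientation): joint angles nearest the present ones, or None.
- get_state(): the state.
- vision.grab_frame(name): name is "scene" or "side" or "wrist"; returns (picture, depth): 400x640x3 uint8, blue, green, red; 400x640 float32, m along the optical axis (not along the pixel's ray), 0 where there is no reading.
- vision.camera_info(name): a dict with "mtx" (3x3 intrinsics, pixels), "R" (3x3) and "t" (3): a world point X has camera coordinates R X + t; the wrist camera has in their place "hand_eye" (4x4, takes a point from camera to tool coordinates, whose origin is the TCP and whose axes are the flange's). Camera axes: x right, y down, z forward; pixel columns grow to the right and rows downward; lengths in m; the calibration is good to about 2 mm. A picture is of the moment at which its call begins: read the wrist's pose just before it. camera_info takes no time and is no camera call.
A pose or a line that the arm cannot do raises ctrl.Unreachable and nothing moves.
- ticket.close_job(): hands the job in, once; it reports no verdict.
Trained networks look in the newest picture that a camera, given by its name, has taken for a name from the list of things; names that differ only in an ending like _2 or _b are one class to them, and where a whole thing is asked for, a point or a joint stands for the part that bears it (a point fixed in the world has none). Each returns a list of dicts, best first, with "p" (0 to 1); they miss things now and then, are a little off and sometimes report something else, mostly with a low value. They report only what shows in the picture. A call takes as long as a camera call. They do not tell look-alikes from the thing itself.
- models.recognise(camera, target): "point" ([column, row] in pixels, amid what is visible of it).
- models.masks_of(camera, target): "mask" (400x640 bool, what is visible of it) and "point" ([column, row] in pixels, amid what is visible of it).
The state is a dict: "time": time; "qpos": joint angles; "qd": joint speeds; "tau": joint torques, N m; "tcp_pos": TCP position; "eef_rot": TCP orientation; "contact_force": force on the tool from outside, world axes, zero at the start; "wrist_torque": the same for the moment, N m; "width": finger opening in m.
Only numpy, scipy, OpenCV 4.12 (cv2) and the standard library are available. Lean on these libraries where they do the work, as an engineer would, in place of code of your own. Each camera call takes 0.05 s, during which the arm holds its last target. There are 200 camera calls.

## Working session

There is one attempt and no reset: what is moved stays moved. The work goes in short steps, each a Python script; the robot and the scene stay as the last script left them, time stands still between calls to the robot, and variables do not carry over. Pictures are saved under pics/ and viewed, about 8 in all and at most 12, crops included, and the job is handed in when it is done.

```bash
mkdir -p pics; ls; cat > h.py <<'E'
from station import ctrl, get_state, vision, ticket, models
import numpy as np, cv2
from scipy.spatial.transform import Rotation as Rn
def quat(R):
    q=Rn.from_matrix(R).as_quat(); return [q[3],q[0],q[1],q[2]]
def rot(q): return Rn.from_quat([q[1],q[2],q[3],q[0]]).as_matrix()
def cam(name):
    """returns K, Rcw, origin so world = Rcw@Xc + o"""
    i=vision.camera_info(name); K=np.array(i['mtx'])
    if name=='wrist':
        s=get_state(); H=np.array(i['hand_eye']); R=rot(s['eef_rot'])
        return K,R@H[:3,:3],R@H[:3,3]+np.array(s['tcp_pos'])
    R=np.array(i['R']);t=np.array(i['t']); return K,R.T,-R.T@t
def grab(name):
    c=cam(name); p,d=vision.grab_frame(name); return c,p,d
def cloud(c,d):
    K,R,o=c; v,u=np.mgrid[:400,:640]
    X=np.stack([(u-K[0,2])/K[0,0]*d,(v-K[1,2])/K[1,1]*d,d],-1)
    W=X@R.T+o; W[d<=0]=np.nan; return W
def onplane(c,px,z):
    K,R,o=c; r=R@np.linalg.inv(K)@np.array([px[0],px[1],1.]); return o+r*(z-o[2])/r[2]
def proj(c,X):
    K,R,o=c; x=K@(R.T@(np.array(X)-o)); return x[:2]/x[2]
E
python3 - <<'E'
from h import *
print({k:np.round(v,3) if not isinstance(v,str) else v for k,v in get_state().items()}, ctrl.pinch_z)
T=['bail_bar','stand','gate','pewter_thimble_centre','porcelain_thimble_centre','egg_centre','box_centre']
for n in ('scene','side'):
    c,p,d=grab(n); W=cloud(c,d); cv2.imwrite(f'pics/{n}0.png',p); np.savez(f'pics/{n}0.npz',p=p,d=d)
    print(n,'cam at',c[2].round(3), 'fwd',c[1][:,2].round(2))
    for t in T:
        for r in models.masks_of(n,t):
            if r['p']<.2: continue
            m=r['mask']; q=W[m]; q=q[~np.isnan(q[:,0])]
            print(t,round(r['p'],2),np.round(r['point']),m.sum(),*( [np.median(q,0).round(3),np.percentile(q,2,0).round(3),np.percentile(q,98,0).round(3)] if len(q) else []))
print(get_state()['time'])
E
```

```text
pics
{'time': np.float64(0.0), 'qpos': array([-1.048,  0.508, -0.238,  1.501,  0.126,  1.149, -0.155]), 'qd': array([ 0.001, -0.   , -0.003,  0.001, -0.001,  0.001, -0.   ]), 'tau': array([-2.0000e-03, -6.2058e+01, -2.1880e+00, -2.4966e+01,  1.3000e-02,
        1.2000e-02, -0.0000e+00]), 'tcp_pos': array([0.253, 0.571, 0.23 ]), 'eef_rot': array([-0.   ,  0.207,  0.978, -0.001]), 'contact_force': array([-0.321, -0.277, -0.911]), 'wrist_torque': array([-0.022, -0.027, -0.008]), 'width': np.float64(0.086)} -0.0187
scene cam at [1.024 0.714 0.834] fwd [-0.4  -0.7  -0.59]
bail_bar 0.68 [282. 156.] 121 [ 0.461 -0.544  0.038] [ 0.442 -0.572  0.008] [ 0.477 -0.534  0.056]
bail_bar 0.62 [272. 227.] 351 [ 0.664 -0.164  0.051] [ 0.613 -0.251  0.009] [ 0.684 -0.152  0.11 ]
stand 0.76 [322. 271.] 1500 [0.619 0.045 0.029] [ 0.524 -0.083  0.01 ] [0.667 0.096 0.164]
porcelain_thimble_centre 0.62 [354. 224.] 39 [ 0.42  -0.088  0.025] [ 0.412 -0.095  0.012] [ 0.426 -0.083  0.037]
egg_centre 0.71 [411. 307.] 389 [0.511 0.275 0.061] [0.489 0.251 0.013] [0.522 0.288 0.08 ]
box_centre 0.56 [310. 197.] 312 [ 0.488 -0.242  0.049] [ 0.46  -0.285  0.018] [ 0.511 -0.231  0.055]
side cam at [-0.051 -0.81   1.083] fwd [ 0.46  0.51 -0.73]
bail_bar 0.89 [419. 345.] 452 [ 0.444 -0.562  0.046] [ 0.43  -0.582  0.016] [ 0.469 -0.54   0.104]
bail_bar 0.53 [365. 204.] 375 [ 0.654 -0.182  0.058] [ 0.637 -0.199  0.013] [ 0.734 -0.108  0.116]
stand 0.84 [302. 176.] 887 [0.608 0.03  0.032] [ 0.559 -0.015  0.022] [0.656 0.086 0.161]
porcelain_thimble_centre 0.54 [280. 238.] 44 [ 0.411 -0.099  0.031] [ 0.405 -0.103  0.016] [ 0.418 -0.092  0.041]
egg_centre 0.48 [226. 150.] 238 [0.494 0.254 0.059] [0.479 0.243 0.014] [0.516 0.278 0.084]
egg_centre 0.34 [365. 206.] 313 [ 0.651 -0.184  0.057] [ 0.637 -0.199  0.015] [ 0.691 -0.154  0.087]
box_centre 0.73 [338. 257.] 618 [ 0.472 -0.27   0.054] [ 0.448 -0.292  0.02 ] [ 0.504 -0.234  0.059]
0.8
```

```bash
python3 - <<'E'
import cv2
a=cv2.imread('pics/scene0.png'); b=cv2.imread('pics/side0.png')
cv2.imwrite('pics/a.png',cv2.resize(a[120:360,180:500],None,fx=2.4,fy=2.4,interpolation=cv2.INTER_CUBIC))
cv2.imwrite('pics/b.png',cv2.resize(b[100:400,180:480],None,fx=2,fy=2,interpolation=cv2.INTER_CUBIC))
E
```

```text
(no output)
```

View pics/a.png

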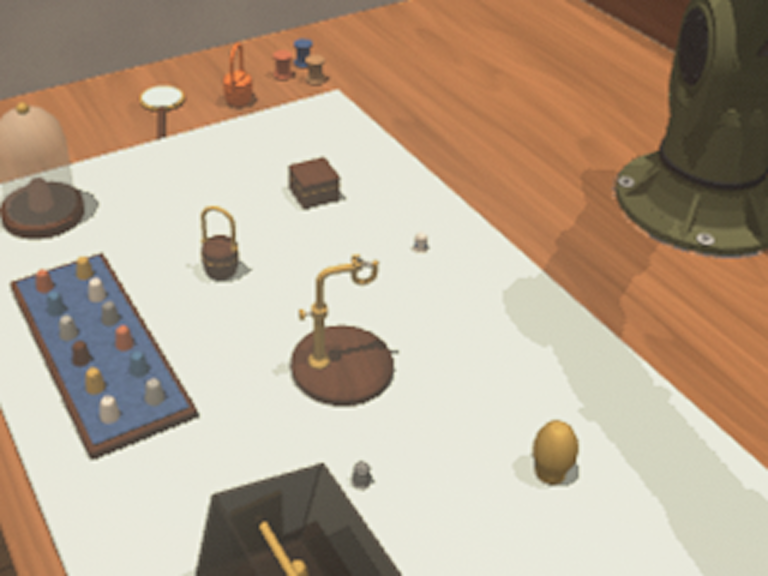

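View pics/b.png

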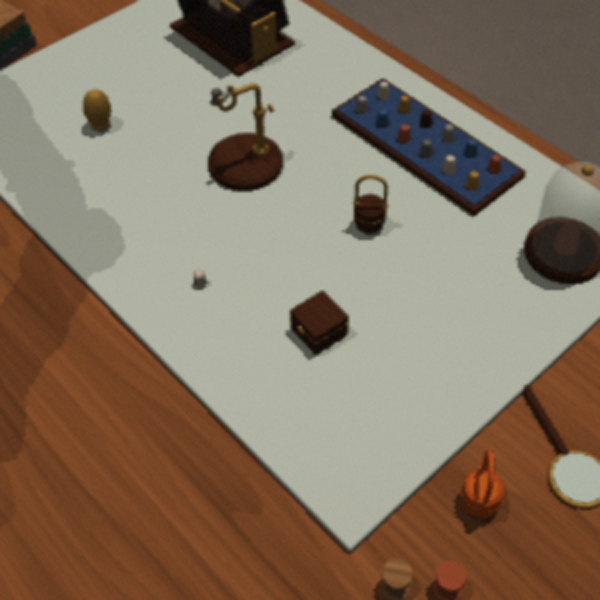

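The case to hang is the walnut one with the brass bail, at scene (272,227) and side (365,204). The look-alikes are the orange copy at scene (281,156) / side (419,345), and the domed stand at scene (197,205). The swan-neck stand is at scene (322,271), with its hook pointing right in that picture, towards -x. Next I'll fit the geometry.

```bash
python3 - <<'E'
from h import *
for n in ('scene','side'):
    z=np.load(f'pics/{n}0.npz'); c=cam(n); W=cloud(c,z['d']); P=W.reshape(-1,3); P=P[~np.isnan(P[:,0])]
    b=P[(abs(P[:,0]-.615)<.09)&(abs(P[:,1]-.035)<.09)]
    t=b[(b[:,2]>.026)&(b[:,2]<.034)]
    (cx,cy),r=cv2.minEnclosingCircle(t[:,:2].astype(np.float32))
    print(n,'base',len(t),np.round([cx,cy,r],3), 'med',np.median(t[:,:2],0).round(3))
    hi=b[b[:,2]>.045]
    for lo in np.arange(.045,.2,.015):
        q=hi[(hi[:,2]>=lo)&(hi[:,2]<lo+.015)]
        if len(q): print(' z%.3f'%lo,len(q),np.median(q,0).round(3),q.min(0).round(3),q.max(0).round(3))
    q=P[(abs(P[:,0]-.655)<.05)&(abs(P[:,1]+.18)<.05)]
    k=q[(q[:,2]>.02)&(q[:,2]<.058)]; print(' barrel',len(k),k.mean(0).round(3),k.min(0).round(3),k.max(0).round(3))
    k=q[(q[:,2]>.064)]; print(' bail',len(k),k.mean(0).round(3)); print(k[np.argsort(k[:,2])].round(3)[::max(1,len(k)//14)])
for x,y in ((.65,-.18),(.6,.04)):
    print(ctrl.ik([x,y,.25],quat(np.array([[0,1,0],[1,0,0],[0,0,-1.]]))))
E
```

```text
scene base 821 [0.615 0.043 0.056] med [0.612 0.048]
 z0.045 22 [0.642 0.039 0.054] [0.634 0.032 0.045] [0.645 0.042 0.06 ]
 z0.060 19 [0.643 0.039 0.068] [0.636 0.033 0.061] [0.646 0.042 0.074]
 z0.075 22 [0.641 0.038 0.082] [0.636 0.033 0.076] [0.645 0.042 0.09 ]
 z0.090 27 [0.644 0.038 0.102] [0.633 0.028 0.092] [0.66  0.045 0.105]
 z0.105 45 [0.643 0.036 0.111] [0.632 0.026 0.105] [0.661 0.043 0.118]
 z0.120 20 [0.64  0.038 0.128] [0.582 0.032 0.12 ] [0.645 0.049 0.135]
 z0.135 56 [0.6   0.045 0.142] [0.578 0.035 0.135] [0.643 0.053 0.15 ]
 z0.150 91 [0.614 0.042 0.16 ] [0.579 0.031 0.15 ] [0.643 0.053 0.165]
 z0.165 18 [0.601 0.043 0.167] [0.594 0.035 0.165] [0.627 0.055 0.17 ]
 barrel 207 [ 0.668 -0.165  0.045] [ 0.643 -0.194  0.02 ] [ 0.685 -0.151  0.058]
 bail 69 [ 0.662 -0.173  0.094]
[[ 0.648 -0.16   0.064]
 [ 0.648 -0.159  0.069]
 [ 0.676 -0.189  0.074]
 [ 0.676 -0.19   0.077]
 [ 0.65  -0.155  0.08 ]
 [ 0.677 -0.193  0.086]
 [ 0.649 -0.156  0.09 ]
 [ 0.675 -0.19   0.091]
 [ 0.674 -0.19   0.095]
 [ 0.652 -0.162  0.098]
 [ 0.675 -0.187  0.101]
 [ 0.652 -0.162  0.105]
 [ 0.65
[... 800 characters left out ...]
1 0.165] [0.634 0.05  0.173]
 barrel 159 [ 0.649 -0.186  0.044] [ 0.636 -0.203  0.02 ] [ 0.692 -0.156  0.058]
 bail 80 [ 0.659 -0.178  0.094]
[[ 0.666 -0.19   0.064]
 [ 0.669 -0.195  0.065]
 [ 0.67  -0.194  0.068]
 [ 0.651 -0.161  0.072]
 [ 0.666 -0.196  0.08 ]
 [ 0.646 -0.161  0.084]
 [ 0.671 -0.195  0.088]
 [ 0.675 -0.191  0.094]
 [ 0.645 -0.162  0.098]
 [ 0.652 -0.163  0.101]
 [ 0.673 -0.188  0.106]
 [ 0.653 -0.169  0.109]
 [ 0.667 -0.185  0.111]
 [ 0.654 -0.171  0.114]
 [ 0.667 -0.19   0.115]
 [ 0.663 -0.178  0.117]]
[ 0.02834379  0.59608109  0.3825802   1.32745477 -0.22196445  1.25972497
  0.41876985]
[-0.27118422  0.46235595  0.26054771  1.54027469 -0.12591814  1.15546889
  0.01408363]
```

```bash
cat >> h.py <<'E'
def Rdown(a):
    "tool down, tool y at world angle a (rad)"
    y=np.array([np.cos(a),np.sin(a),0]); z=np.array([0,0,-1.]); return quat(np.column_stack([np.cross(y,z),y,z]))
E
python3 - <<'E'
from h import *
for a in (129,-51,76,-104): 
    j=ctrl.ik([.661,-.1755,.25] if a in(129,-51) else [.591,.0465,.25],Rdown(np.radians(a))); print(a,None if j is None else j.round(2))
def look(p,a,name,tz):
    ctrl.movep(p,Rdown(a)); ctrl.pause(.3)
    c,im,d=grab('wrist'); np.savez(f'pics/{name}.npz',p=im,d=d,K=c[0],R=c[1],o=c[2]); cv2.imwrite(f'pics/{name}.png',im)
    print(name,'cam',c[2].round(3),c[1][:,2].round(2),get_state()['tcp_pos'].round(4),get_state()['time'], proj(c,tz).round())
    for t in ('bail_bar','gate','stand'):
        for r in models.recognise('wrist',t)[:3]: print('  ',t,round(r['p'],2),np.round(r['point']))
look([.571,.0515,.30],np.radians(76),'hook',[.591,.0465,.15])
look([.661,-.1755,.28],np.radians(129),'case',[.661,-.1755,.11])
a=cv2.imread('pics/hook.png');b=cv2.imread('pics/case.png')
cv2.imwrite('pics/w.png',cv2.resize(np.vstack([a,b]),None,fx=.75,fy=.75))
E
```

```text
129 [ 0.3   0.59 -0.14  1.29  0.08  1.27  2.41]
-51 [-0.09  0.65  0.62  1.3  -0.38  1.31 -0.36]
76 [-0.1   0.44 -0.03  1.56  0.01  1.14  1.19]
-104 [-0.47  0.49  0.57  1.57 -0.28  1.17 -1.66]
hook cam [0.506 0.069 0.442] [ 0.25 -0.06 -0.97] [0.571  0.0518 0.2999] 3.3417 [321. 210.]
   bail_bar 0.86 [162. 268.]
   gate 0.71 [323. 206.]
   stand 0.97 [320. 196.]
case cam [ 0.609 -0.215  0.422] [ 0.2   0.16 -0.97] [ 0.6611 -0.1747  0.2803] 4.9583 [320. 181.]
   bail_bar 0.95 [324. 168.]
   bail_bar 0.56 [492. 245.]
   gate 0.64 [578. 286.]
   stand 0.78 [491. 246.]
```

View pics/w.png

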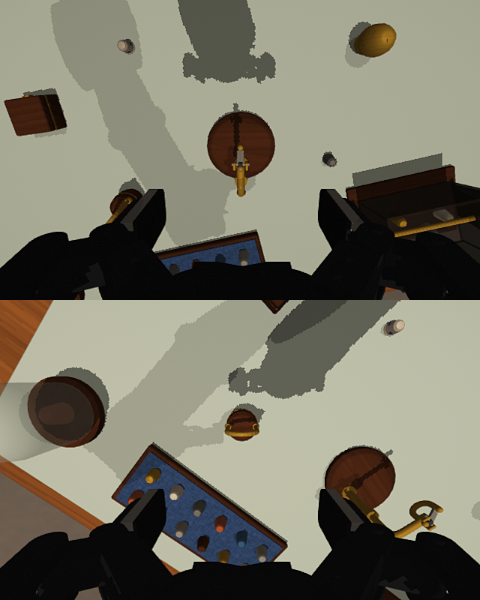

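The hook view shows the stand base at (321,193) with the neck running straight up the image. The case view shows the bail across the image near (322,172), so both yaws look right. Refining them from depth.

```bash
python3 - <<'E'
from h import *
def L(n):
    z=np.load(f'pics/{n}.npz'); W=cloud((z['K'],z['R'],z['o']),z['d']); P=W.reshape(-1,3); return P[~np.isnan(P[:,0])]
def line(q):
    m=q[:,:2].mean(0); u,s,v=np.linalg.svd(q[:,:2]-m); return m.round(4),np.degrees(np.arctan2(v[0,1],v[0,0])).round(1),(s/len(q)**.5).round(4)
P=L('hook'); b=P[(np.hypot(P[:,0]-.612,P[:,1]-.041)<.075)]
t=b[(b[:,2]>.022)&(b[:,2]<.038)]; h=cv2.convexHull(t[:,:2].astype(np.float32)); 
print('base',len(t),cv2.minEnclosingCircle(h),np.median(t[:,2]),cv2.fitEllipse(h*1000))
hi=b[b[:,2]>.125]; print('neck',len(hi),line(hi),hi.min(0).round(4),hi.max(0).round(4))
u=np.array([np.cos(np.radians(-14)),np.sin(np.radians(-14))])
s=(hi[:,:2]-[.612,.041])@u
for lo in np.arange(-.05,.05,.008):
    k=hi[(s>=lo)&(s<lo+.008)]
    if len(k): print(' s%.3f'%lo,len(k),k.mean(0).round(4),k[:,2].max().round(4))
P=L('case'); b=P[np.hypot(P[:,0]-.661,P[:,1]+.1755)<.04]
hi=b[b[:,2]>.068]; top=hi[hi[:,2]>.10]
print('bail',len(hi),line(hi),'top',len(top),line(top),hi.max(0).round(4))
e=line(hi); 
v=np.array([np.cos(np.radians(e[1])),np.sin(np.radians(e[1]))]); s=(hi[:,:2]-e[0])@v; m=(s.min()+s.max())/2
print('mid',e[0]+m*v,'span',s.max()-s.min())
k=b[(b[:,2]>.05)&(b[:,2]<.064)]; print('barrel top',len(k),cv2.minEnclosingCircle(k[:,:2].astype(np.float32)))
E
```

```text
base 5617 ((0.6094442009925842, 0.0416271910071373), 0.05779445916414261) 0.029260026068543554 ((609.3834838867188, 41.369232177734375), (114.56397247314453, 114.94176483154297), 87.2695083618164)Traceback (most recent call last):
  File "<stdin>", line 9, in <module>
  File "<stdin>", line 5, in line
    u, s, vh = gufunc(a, signature=signature)
               ~~~~~~^^^^^^^^^^^^^^^^^^^^^^^^
numpy._core._exceptions._ArrayMemoryError: Unable to allocate 9.41 GiB for an array with shape (35539, 35539) and data type float64
```

```bash
cat > fit.py <<'E'
from h import *
def L(n):
    z=np.load(f'pics/{n}.npz'); W=cloud((z['K'],z['R'],z['o']),z['d']); P=W.reshape(-1,3); return P[~np.isnan(P[:,0])&(P[:,2]<.2)]
def line(q):
    m=q[:,:2].mean(0); u,s,v=np.linalg.svd(q[:,:2]-m,full_matrices=False); return m.round(4),np.degrees(np.arctan2(v[0,1],v[0,0])).round(1),(s/len(q)**.5).round(4)
P=L('hook'); b=P[(np.hypot(P[:,0]-.612,P[:,1]-.041)<.075)]
hi=b[b[:,2]>.125]; print('neck',len(hi),line(hi),hi.min(0).round(4),hi.max(0).round(4))
u=np.array([np.cos(np.radians(-14)),np.sin(np.radians(-14))])
s=(hi[:,:2]-[.6095,.0415])@u
for lo in np.arange(-.05,.05,.008):
    k=hi[(s>=lo)&(s<lo+.008)]
    if len(k): print(' s%.3f'%lo,len(k),k.mean(0).round(4),k[:,2].max().round(4))
P=L('case'); b=P[np.hypot(P[:,0]-.661,P[:,1]+.1755)<.04]
hi=b[b[:,2]>.068]; top=hi[hi[:,2]>.10]
print('bail',len(hi),line(hi),'top',len(top),line(top),hi.max(0).round(4))
e=line(hi); 
v=np.array([np.cos(np.radians(e[1])),np.sin(np.radians(e[1]))]); s=(hi[:,:2]-e[0])@v; m=(s.min()+s.max())/2
print('mid',e[0]+m*v,'span',s.max()-s.min())
k=b[(b[:,2]>.05)&(b[:,2]<.064)]; print('barrel top',len(k),cv2.minEnclosingCircle(k[:,:2].astype(np.float32)))
E
python3 fit.py
```

```text
neck 802 (array([0.6015, 0.0433]), np.float64(-13.7), array([0.0171, 0.0035])) [0.5734 0.0312 0.1361] [0.6386 0.0548 0.1703]
 s-0.042 52 [0.5748 0.0499 0.1566] 0.1629
 s-0.034 71 [0.5807 0.0482 0.16  ] 0.1631
 s-0.026 114 [0.5882 0.0467 0.1628] 0.1682
 s-0.018 207 [0.5954 0.0446 0.1673] 0.1703
 s-0.010 77 [0.6039 0.0428 0.1642] 0.17
 s-0.002 83 [0.6114 0.0407 0.1632] 0.1652
 s0.006 83 [0.619  0.039  0.1631] 0.165
 s0.014 77 [0.6267 0.0371 0.1625] 0.1647
 s0.022 38 [0.634  0.0355 0.1592] 0.1629
bail 347 (array([ 0.6578, -0.1757]), np.float64(-50.5), array([0.0136, 0.0017])) top 277 (array([ 0.658 , -0.1755]), np.float64(129.5), array([0.0115, 0.0017])) [ 0.6727 -0.158   0.1157]
mid [ 0.6578242  -0.17572936] span 0.0444634362088563
barrel top 1042 ((0.6584389805793762, -0.17517845332622528), 0.024873161688447)
```

```bash
python3 - <<'E'
from h import *
q=Rdown(np.radians(129.5)); X=[.658,-.1755]
f=lambda m:print(m,(s:=get_state())['tcp_pos'].round(4),s['contact_force'].round(2),round(s['width'],4),round(s['time'],2))
ctrl.movep(X+[.17],q); f('above')
ctrl.movel(X+[.0745],q,max_speed=.08); f('down')
ctrl.close_gripper(force=50); f('closed')
ctrl.movel(X+[.12],q,max_speed=.08); ctrl.pause(.3); f('lift')
ctrl.movel(X+[.20],q,max_speed=.12)
u=np.array([np.cos(np.radians(-13.7)),np.sin(np.radians(-13.7))]); H=np.array([.5880,.0467])
ctrl.movep([*(H-.085*u),.20],Rdown(np.radians(76.3))); ctrl.pause(.3); f('pre')
for n in('scene','side'):
    c,p,d=grab(n); cv2.imwrite(f'pics/{n}1.png',p); np.savez(f'pics/{n}1.npz',p=p,d=d); 
    t=get_state()['tcp_pos']; print(n, proj(c,[t[0],t[1],t[2]+.037]).round(), proj(c,[t[0],t[1],t[2]-.04]).round())
a=cv2.imread('pics/scene1.png')[190:310,250:410]; b=cv2.imread('pics/side1.png')[100:220,200:360]
cv2.imwrite('pics/pre.png',cv2.resize(np.hstack([a,b]),None,fx=2.5,fy=2.5,interpolation=cv2.INTER_CUBIC))
E
```

```text
above [ 0.6585 -0.1756  0.1707] [-0.3  -0.55  0.93] 0.0855 5.62
down [ 0.6584 -0.1756  0.0752] [-0.6   0.38  0.78] 0.0851 6.97
closed [ 0.6584 -0.1756  0.0752] [-0.84 -0.75  4.94] 0.0438 7.43
lift [ 0.6578 -0.1754  0.1195] [-0.88 -0.67 -0.74] 0.0437 8.45
pre [0.5058 0.0662 0.1998] [-0.61  0.46 -2.18] 0.0441 10.7
scene [366. 200.] [364. 224.]
side [262. 137.] [265. 158.]
```

View pics/pre.png

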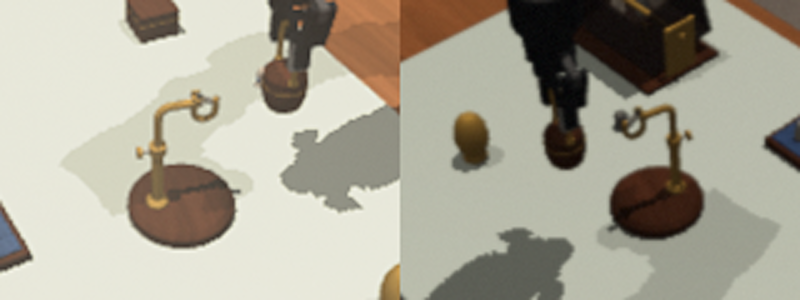

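The case is held upright. The barrel shows at scene (364,224) as predicted, and the hook is clear to its left. Checking the case pose in the grip from depth.

```bash
python3 - <<'E'
from h import *
T=np.array([.5058,.0662])
for n in('scene','side'):
    z=np.load(f'pics/{n}1.npz'); c=cam(n); W=cloud(c,z['d'])
    P=W.reshape(-1,3); C=z['p'].reshape(-1,3).astype(float); k=~np.isnan(P[:,0])&(np.hypot(*(P[:,:2]-T).T)<.05)&(P[:,2]>.11)&(P[:,2]<.20)
    P=P[k];C=C[k]; w=(C[:,2]-C[:,0]>18)
    print(n,len(P),w.sum(),P[w].mean(0).round(4))
    for lo in np.arange(.12,.2,.008):
        m=w&(P[:,2]>=lo)&(P[:,2]<lo+.008)
        if m.sum()>2: print(' %.3f'%lo,m.sum(),P[m].mean(0).round(4),P[m].min(0).round(4),P[m].max(0).round(4))
    # fit cylinder axis r=23.5mm
    from scipy.optimize import least_squares
    m=w&(P[:,2]<.18); q=P[m]
    r=least_squares(lambda a:np.hypot(q[:,0]-a[0]-a[2]*(q[:,2]-.16),q[:,1]-a[1]-a[3]*(q[:,2]-.16))-.0235+0*q[:,2],[*T,0,0],loss='soft_l1',f_scale=.002)
    print('axis at z.16',r.x.round(4))
E
```

```text
scene 333 324 [0.5168 0.0743 0.1704]
 0.136 18 [0.5184 0.0784 0.1417] [0.5009 0.0617 0.1376] [0.5286 0.0866 0.1437]
 0.144 22 [0.5178 0.0811 0.1491] [0.4989 0.0635 0.1448] [0.5303 0.0885 0.152 ]
 0.152 40 [0.5204 0.0784 0.1564] [0.4959 0.0542 0.1523] [0.5323 0.0899 0.16  ]
 0.160 44 [0.5194 0.0787 0.1643] [0.494  0.0517 0.1602] [0.5317 0.09   0.1679]
 0.168 49 [0.5187 0.0796 0.1717] [0.4938 0.0597 0.1681] [0.5311 0.0893 0.1756]
 0.176 125 [0.5149 0.0693 0.1806] [0.4904 0.0443 0.176 ] [0.5302 0.0916 0.1837]
 0.184 15 [0.5106 0.0698 0.1877] [0.5    0.0466 0.1841] [0.5236 0.0891 0.1914]
 0.192 10 [0.5074 0.0588 0.194 ] [0.5009 0.0453 0.1929] [0.5158 0.0877 0.1979]
axis at z.16 [0.5071 0.0641 0.0039 0.0381]
side 260 150 [0.5016 0.0557 0.1801]
 0.160 19 [0.4981 0.0484 0.1667] [0.483  0.0415 0.164 ] [0.5237 0.0655 0.168 ]
 0.168 26 [0.4994 0.0504 0.1715] [0.4835 0.0413 0.1687] [0.5269 0.0718 0.1747]
 0.176 48 [0.5024 0.056  0.1813] [0.4853 0.0416 0.1771] [0.5284 0.0819 0.1839]
 0.184 51 [0.5025 0.0599 0.1864] [0.4883 0.0397 0.1841] [0.5172 0.0874 0.1914]
 0.192 6 [0.5064 0.0638 0.1963] [0.5016 0.0438 0.1931] [0.5112 0.0854 0.1984]
axis at z.16 [0.5041 0.0656 0.3013 0.047 ]
```

```bash
cat > go.py <<'E'
from h import *
u=np.array([np.cos(np.radians(-13.7)),np.sin(np.radians(-13.7))]); v=np.array([-u[1],u[0]]); H=np.array([.5880,.0467]); q=Rdown(np.radians(76.3)); OFF=.0368
def F(n=3):
    a=[]
    for _ in range(n): ctrl.pause(.03); a.append(get_state()['contact_force'])
    f=np.mean(a,0); return np.array([f[:2]@u,f[:2]@v,f[2]])
def bar(x,z,sp=.05,y=0): ctrl.movel([*(H+x*u+y*v),z-OFF],q,max_speed=sp)
def rep(m,f):
    s=get_state(); print(m,'bar z %.4f'%(s['tcp_pos'][2]+OFF),'x,y',((s['tcp_pos'][:2]-H)@u).round(4),((s['tcp_pos'][:2]-H)@v).round(4),'F',f.round(2),'t %.2f'%s['time'])
E
python3 - <<'E'
from go import *
bar(-.085,.178,.1); ctrl.pause(.2); f0=F(5); rep('pre',f0)
for x in (-.05,-.03,-.02,-.01,0):
    bar(x,.178,.05); f=F()-f0; rep('in',f)
    if np.abs(f).max()>3: print('STOP'); break
else:
    for z in np.arange(.175,.1649,-.002):
        bar(0,z,.04); f=F()-f0; rep('dn',f)
        if np.abs(f).max()>3: break
np.save('f0.npy',f0)
E
```

```text
pre bar z 0.1783 x,y -0.0849 0.0001 F [ 0.24  0.12 -1.02] t 11.91
in bar z 0.1780 x,y -0.0503 0.0 F [ 0.5  -0.14 -0.01] t 12.86
in bar z 0.1779 x,y -0.0303 0.0 F [-0.67  0.29 -0.38] t 13.51
in bar z 0.1779 x,y -0.0201 -0.0 F [-0.16 -0.25  0.1 ] t 13.96
in bar z 0.1779 x,y -0.0101 -0.0 F [-0.05  0.04 -0.32] t 14.41
in bar z 0.1779 x,y -0.0001 -0.0 F [-0.63 -0.21 -0.16] t 14.86
dn bar z 0.1749 x,y -0.0001 0.0 F [-0.26 -0.19  0.31] t 15.21
dn bar z 0.1730 x,y -0.0 0.0 F [ 0.09  0.09 -0.13] t 15.56
dn bar z 0.1710 x,y -0.0 0.0 F [-0.16 -0.92 -0.27] t 15.91
dn bar z 0.1690 x,y -0.0 0.0 F [ 0.33 -0.01 -0.54] t 16.26
dn bar z 0.1671 x,y 0.0001 0.0 F [-0.15 -0.04  1.45] t 16.61
dn bar z 0.1656 x,y 0.0 0.0 F [-1.97 -0.59  7.27] t 16.96
```

```bash
python3 - <<'E'
from go import *
f0=np.load('f0.npy'); pk=7; z=.1650; dropped=None
while z>.1405:
    z-=.0006 if dropped is None else .0005
    bar(0,z,.02); f=F(2)-f0; rep('dn',f); pk=max(pk,f[2])
    if np.linalg.norm(f)>11.5: print('STOP'); break
    if dropped is None and z<.158 and f[2]<2: dropped=z
    if dropped is not None and (f[2]>2.5 or z<dropped-.004): break
print(dropped,pk)
E
```

```text
dn bar z 0.1652 x,y 0.0001 0.0001 F [-2.28 -0.76  7.35] t 17.27
dn bar z 0.1645 x,y -0.0001 0.0001 F [-3.17 -0.83  8.23] t 17.59
dn bar z 0.1638 x,y -0.0003 0.0002 F [-3.43 -0.87  8.04] t 17.91
dn bar z 0.1631 x,y -0.0005 0.0001 F [-3.82 -0.61  7.13] t 18.23
dn bar z 0.1624 x,y -0.0006 0.0002 F [-3.71 -0.56  6.66] t 18.54
dn bar z 0.1617 x,y -0.0007 0.0002 F [-3.51 -0.12  6.33] t 18.86
dn bar z 0.1611 x,y -0.0008 0.0002 F [-3.49 -0.19  6.42] t 19.18
dn bar z 0.1603 x,y -0.0008 0.0002 F [-4.96  0.13  6.57] t 19.49
dn bar z 0.1596 x,y -0.0005 0.0001 F [-4.54  0.01  6.  ] t 19.81
dn bar z 0.1589 x,y -0.0005 0.0002 F [-5.16  0.58  5.6 ] t 20.12
dn bar z 0.1583 x,y -0.0003 0.0001 F [-5.7   0.82  5.11] t 20.44
dn bar z 0.1577 x,y -0.0001 0.0001 F [-5.   -0.29  4.74] t 20.76
dn bar z 0.1571 x,y -0.0001 -0.0 F [-4.37  0.68  5.21] t 21.07
dn bar z 0.1566 x,y -0.0 -0.0 F [-5.71  0.17  4.84] t 21.39
dn bar z 0.1559 x,y -0.0 -0.0001 F [-4.44 -0.13  4.63] t 21.71
dn bar z 0.1553 x,y -0.0 -0.0001 F [-4.57  0.25  5.21] t 22.02
dn bar z 0.1547 x,y -0.0001 -0.0 F [-3.68 -0.86  3.27] t 22.34
dn bar z 
[... 251 characters left out ...]
0001 -0.0 F [-4.2   0.72  2.49] t 23.93
dn bar z 0.1510 x,y -0.0002 -0.0 F [-4.73  0.28  1.39] t 24.24
dn bar z 0.1505 x,y -0.0002 -0.0 F [-4.49  0.41  0.81] t 24.56
dn bar z 0.1500 x,y -0.0002 -0.0001 F [-4.83  0.17  0.79] t 24.88
dn bar z 0.1496 x,y -0.0002 -0.0001 F [-4.87 -0.2  -0.36] t 25.19
dn bar z 0.1490 x,y -0.0002 -0.0 F [-5.53  0.17 -0.46] t 25.51
dn bar z 0.1486 x,y 0.0003 -0.0 F [-0.29 -0.38 -0.14] t 25.82
dn bar z 0.1485 x,y 0.0008 0.0 F [-0.6   0.28 -0.4 ] t 26.14
dn bar z 0.1477 x,y 0.0001 0.0 F [-0.44 -0.2  -0.13] t 26.46
dn bar z 0.1472 x,y -0.0 -0.0 F [-0.39 -0.14 -0.82] t 26.77
dn bar z 0.1467 x,y -0.0 0.0 F [-0.3  -0.89 -0.61] t 27.09
0.15120000000000025 8.22646165642618
```

The gate snapped at bar z ≈ 0.1486, where the lateral force fell from 5.5 N to about 0. Now the tug.

```bash
python3 - <<'E'
from go import *
f0=F(5); rep('base',f0)
bar(0,.152,.02); f=F()-f0; rep('up',f); z=.152
while z<.164:
    z+=.0004 if f[2]>-2 else .0002
    bar(0,z,.02); f=F(3)-f0; rep('up',f)
    if f[2]<-4.8 or np.linalg.norm(f)>8: break
ctrl.pause(.4); f=F(4)-f0; rep('held',f)
E
```

```text
base bar z 0.1467 x,y -0.0 0.0 F [-0.48 -0.2  -1.3 ] t 27.26
up bar z 0.1520 x,y 0.0 -0.0 F [ 0.33 -0.16 -0.01] t 27.77
up bar z 0.1524 x,y 0.0 -0.0 F [-0.06  0.51  0.8 ] t 28.12
up bar z 0.1528 x,y -0.0 0.0 F [ 0.4   0.36 -0.  ] t 28.48
up bar z 0.1532 x,y -0.0 -0.0 F [0.72 0.19 0.35] t 28.82
up bar z 0.1536 x,y 0.0 0.0 F [0.15 0.47 0.17] t 29.18
up bar z 0.1540 x,y -0.0 0.0 F [ 0.32  0.06 -0.  ] t 29.52
up bar z 0.1544 x,y 0.0 -0.0 F [0.38 0.32 0.35] t 29.88
up bar z 0.1548 x,y 0.0 0.0 F [ 0.73  0.28 -0.12] t 30.23
up bar z 0.1552 x,y -0.0 -0.0 F [0.54 0.12 0.7 ] t 30.57
up bar z 0.1556 x,y -0.0 0.0 F [0.39 0.42 0.26] t 30.93
up bar z 0.1560 x,y -0.0 -0.0 F [0.31 0.18 0.19] t 31.27
up bar z 0.1563 x,y -0.0001 -0.0 F [ 0.31 -0.09 -0.36] t 31.62
up bar z 0.1566 x,y -0.0001 -0.0 F [ 0.77  0.27 -3.03] t 31.98
up bar z 0.1567 x,y -0.0002 -0.0 F [ 1.11  0.74 -5.36] t 32.33
held bar z 0.1568 x,y -0.0002 -0.0 F [ 0.78  1.13 -8.74] t 32.86
```

```bash
python3 - <<'E'
from go import *
bar(0,.1535,.05); f=F(3); rep('free',f); bar(0,.1475,.02); ctrl.pause(.2); f0=F(6); rep('base',f0); z=.1475
while z>.1385:
    z-=.0004; bar(0,z,.02); f=F(3)-f0; rep('dn',f)
    if f[2]>1.6 or np.linalg.norm(f)>4: break
im=[]
for n in('scene','side'):
    c,p,d=grab(n); cv2.imwrite(f'pics/{n}2.png',p); x,y=proj(c,[.588,.0467,.13]).astype(int); im.append(p[y-55:y+55,x-55:x+55])
cv2.imwrite('pics/hang.png',cv2.resize(np.hstack(im),None,fx=3.5,fy=3.5,interpolation=cv2.INTER_CUBIC))
E
```

```text
free bar z 0.1541 x,y 0.0005 0.0002 F [-0.07 -0.16 -1.17] t 33.21
base bar z 0.1475 x,y -0.0 0.0 F [ 0.34 -0.2  -1.62] t 34.06
dn bar z 0.1471 x,y 0.0 -0.0 F [-0.29  0.37  0.44] t 34.41
dn bar z 0.1467 x,y 0.0 0.0 F [-0.59 -0.04  0.44] t 34.76
dn bar z 0.1463 x,y -0.0 -0.0 F [-0.47  0.6   0.46] t 35.11
dn bar z 0.1459 x,y 0.0 -0.0 F [-0.65 -0.15  0.56] t 35.46
dn bar z 0.1455 x,y 0.0 0.0 F [-0.9   0.12  0.31] t 35.81
dn bar z 0.1451 x,y -0.0 0.0 F [-0.12 -0.06  0.48] t 36.16
dn bar z 0.1447 x,y 0.0 0.0 F [-0.36 -0.03  0.68] t 36.51
dn bar z 0.1443 x,y 0.0 0.0 F [ 0.   -0.06  0.45] t 36.86
dn bar z 0.1439 x,y 0.0 -0.0 F [-0.43  0.34  0.68] t 37.21
dn bar z 0.1435 x,y 0.0 0.0 F [-0.46  0.15  0.21] t 37.56
dn bar z 0.1431 x,y 0.0 -0.0 F [-0.63 -0.16  0.85] t 37.91
dn bar z 0.1427 x,y -0.0 -0.0 F [-0.74  0.27  0.67] t 38.26
dn bar z 0.1423 x,y 0.0 -0.0 F [-0.95  0.4   0.4 ] t 38.61
dn bar z 0.1420 x,y 0.0001 0.0 F [-0.84 -0.32  2.1 ] t 38.96
```

View pics/hang.png

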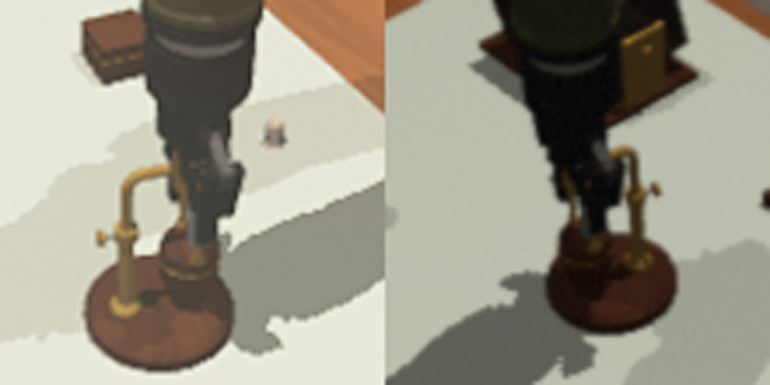

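The case hangs with its bail in the bow: first touch was at bar z ≈ 0.142, which is 14.6 mm below the gate contact and so within the stated 11–15 mm. Releasing now.

```bash
python3 - <<'E'
from go import *
bar(0,.1421,.02); rep('pre',F(3))
ctrl.ungrasp(); ctrl.pause(.5); rep('open',F(3))
t=get_state()['tcp_pos']
ctrl.movel([t[0],t[1],.16],q,max_speed=.04); rep('up',F(3))
ctrl.movel([t[0],t[1],.28],q,max_speed=.12); 
ctrl.movel([t[0]-.1,t[1]+.12,.28],q,max_speed=.15); ctrl.pause(2); rep('away',F(3))
im=[]
for n in('scene','side'):
    c,p,d=grab(n); cv2.imwrite(f'pics/{n}3.png',p); np.savez(f'pics/{n}3.npz',p=p,d=d); x,y=proj(c,[.588,.0467,.11]).astype(int); im.append(p[y-50:y+50,x-50:x+50])
    W=cloud(c,d); P=W.reshape(-1,3); m=np.hypot(P[:,0]-.588,P[:,1]-.0467)<.04; m&=(P[:,2]>.05)&(P[:,2]<.085); k=P[m]
    from scipy.optimize import least_squares
    r=least_squares(lambda a:np.hypot(k[:,0]-a[0]-a[2]*(k[:,2]-.065),k[:,1]-a[1]-a[3]*(k[:,2]-.065))-.0235,[.588,.0467,0,0],loss='soft_l1',f_scale=.002)
    print(n,len(k),'axis',r.x.round(3),'z range',k[:,2].min().round(3))
cv2.imwrite('pics/end.png',cv2.resize(np.hstack(im),None,fx=4,fy=4,interpolation=cv2.INTER_CUBIC))
E
```

```text
pre bar z 0.1421 x,y 0.0 -0.0 F [0.37 0.5  0.21] t 39.41
open bar z 0.1421 x,y -0.0 0.0 F [-0.64  0.13 -0.32] t 40.50
up bar z 0.1966 x,y -0.0001 -0.0 F [-0.05 -0.53 -0.02] t 42.12
away bar z 0.3168 x,y -0.1256 0.0929 F [-0.38 -0.22  0.42] t 46.56
scene 169 axis [ 0.589  0.044 -0.008  0.007] z range 0.05
side 124 axis [ 0.59   0.047 -0.003 -0.073] z range 0.05
```

View pics/end.png

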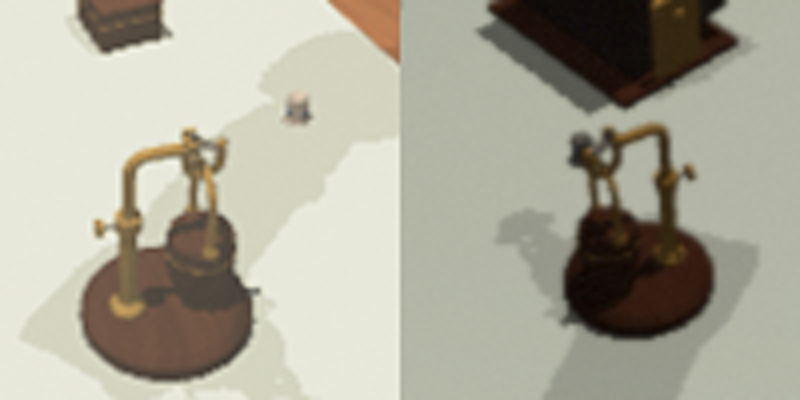

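The case hangs upright in the bow with the gate line shut above the bar, and the arm is clear, so I'm handing in.

```bash
python3 -c "
from h import *
ticket.close_job(); print(get_state()['time'])"
```

```text
the job is handed in; nothing more can be done
the job is handed in; nothing more can be done
```

The walnut thimble case is hanging freely in the snap hook. I handed the job in at about 47 s of the 72 s allowed; the system reports no verdict.

- **Pressing in:** I gripped the bail from above and threaded it over the nose. The press peaked at about 9 N, and the gate snapped shut with the bar about 6.5 mm above its rest; the side force fell from 5.5 N to about 0.
- **Tug:** The shut gate stopped the bar 14.6 mm above its rest, within the stated 11–15 mm. The pull was meant to be about 5 N, but it crept to 8.7 N while I held it. That is more than the half kilo asked for, but below the 15 N limit. I eased off straight afterwards.
- **Final check:** The last pictures show the gate shut over the bar and the arm clear. Both cameras put the barrel within about 3 mm of the hook line. The scene camera shows it upright; the side fit gives a tilt of about 0.07 rad, within the 0.25 allowed.
- **Other objects:** No step came near the thimbles, egg or box. I did not measure their positions again at the end.

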